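Make up the spare-fuse tray and chock the row

ROBOT

A 7-joint arm with a two-finger parallel gripper is mounted at the origin on a cart in front of the work surface, level with it; the furniture and walls round the work are solid. World frame = base frame: x ahead of the robot, y to its left, z up, the work surface at z = 0. Lengths are in m, angles in rad, forces in N, time in s.
With the tool pointing down it reaches from about 0.4 to 0.875 m from the base axis. Payload 19.3 kg.
Tool frame: the origin (TCP) lies at the very end of the fingers, on their centre line; the grasp point (between the pads) lies 19 mm behind it; z points along the fingers, y is the line along which they close (so a half turn about z gives the same grasp; the last joint's range is limited). The gripper opens to 85 mm and grips with 20 to 120 N. Pads are 22 mm wide; open, the fingers measure 114 mm over their backs; the gripper's body (76 mm by 85 mm) begins 54 mm behind the grasp point. The pads swing forward as they close: fully open they stand 13 mm farther back than shut.
Start: joints at [1.159, 0.521, -0.036, 1.599, 0.021, 1.021, -0.113], TCP at [0.209, -0.589, 0.231] pointing down, gripper open.
Joint ranges: [-2.91, 2.91], [-0.3, 2.13], [-1.5, 1.42], [0.17, 2.43], [-1.26, 4.41], [0.16, 1.93], [-2.52, 2.52]. Speed limits (rad/s): [1.89, 1.89, 2.39, 2.39, 3.01, 3.01, 3.01].

INTERFACE

Orientations are given as [roll, pitch, yaw] about the fixed x, y, z axes, in that order (R = Rz(yaw) Ry(pitch) Rx(roll)).
In Python, from workcell import bot gives the robot as it stands.
- The arm moves only by the shell command python3 -m crank 'ROWS' [FORCE]. ROWS is a JSON object of lists of equal length, an entry for each row: "travel": the shift along the world's x, y, z in cm, a list of three; "turn": the turn, a rotation vector about the world's x, y, z in degrees, a list of three; "gripper": the closure, from 0 (fully open) to 1 (shut). A call has exactly 5 rows; each row is the pose to reach, as a shift and turn from the pose commanded when the call began; what a row does not reach only later rows make up. A row lasts 1/10 s, in which the tool goes at most 50 mm and 8.59 degrees, less where a joint would pass 70% of its speed; a pose out of reach is approached as far as the arm can. A call with a gripper value outside its range is refused whole. The fingers move at their own pace and stop on an object; FORCE is the grip in N (left out, the last holds). Time passes only in rows, so rows that repeat a pose let the fingers close, or fill a call up. It gives the time, the measured TCP pose, the force, the opening and the grip force at its end, in the units of the state.
- bot.observe(): the state, without advancing time (a new reading comes with each control period).
- bot.grab_frame(name): name is "scene" or "side" or "wrist"; returns a dict with "pixels" (384x512x3 uint8, red, green, blue), "fx", "fy", "cx", "cy" (pixels), "extrinsics" (4x4, takes a point from world to camera coordinates). Camera axes: x right, y down, z forward; pixel columns grow to the right and rows downward; lengths in m; the calibration is good to about 2 mm. A picture is of the moment at which its call begins. There is no depth.
- bot.job_done(): hands the job in; it is judged then, once.
The state is a dict: "clock": time; "qpos": joint angles; "qd": joint speeds; "joint_efforts": joint torques, N m; "position": TCP position; "tool_rot": TCP orientation; "force": force on the tool from outside, world axes, zero at the start; "moment": the same for the moment, N m; "grip_width": finger opening in m; "finger_force": force on a finger pad.
Only numpy, scipy, OpenCV 4.12 (cv2) and the standard library are available. Lean on these libraries where they do the work, as an engineer would, in place of code of your own. Each camera call takes 0.05 s, during which the arm holds its last target. There are 200 camera calls.

TASK

Make up the spare-fuse tray: lay the four full-size fuses on their sides across the tray, midway between its side walls, in one row from the tall fixed stop in rising rating - green-banded against the stop, then red, blue, yellow - and then slide the chock up by its knob until the row is snug and cannot roll apart. The black-banded fuse and the slim blue-banded one do not belong: leave them, the braid spool and the side cutters where they lie.

Things in the scene. Friction and masses are not known exactly. Their poses are not given: they have to be found in the camera images.
- fuse_green: full-size fuse-link with a green band round its middle: white ceramic, steel end caps, 22 mm diameter, 58 mm long, about 45 g, lying on its side; origin at its centre, 11 mm above what it lies on; x runs along the fuse (both ends alike). It rolls if nudged. Its flat ends, 58 mm apart, can be gripped from above, so that the fingers stay clear of its neighbours in the row
- fuse_red: full-size fuse-link with a red band round its middle: white ceramic, steel end caps, 22 mm diameter, 58 mm long, about 45 g, lying on its side; origin at its centre, 11 mm above what it lies on; x runs along the fuse (both ends alike). It rolls if nudged. Its flat ends, 58 mm apart, can be gripped from above, so that the fingers stay clear of its neighbours in the row
- fuse_blue: full-size fuse-link with a blue band round its middle: white ceramic, steel end caps, 22 mm diameter, 58 mm long, about 45 g, lying on its side; origin at its centre, 11 mm above what it lies on; x runs along the fuse (both ends alike). It rolls if nudged. Its flat ends, 58 mm apart, can be gripped from above, so that the fingers stay clear of its neighbours in the row
- fuse_yellow: full-size fuse-link with a yellow band round its middle: white ceramic, steel end caps, 22 mm diameter, 58 mm long, about 45 g, lying on its side; origin at its centre, 11 mm above what it lies on; x runs along the fuse (both ends alike). It rolls if nudged. Its flat ends, 58 mm apart, can be gripped from above, so that the fingers stay clear of its neighbours in the row
- fuse_black: look-alike that stays: same 22 x 58 mm fuse-link but with a black band; origin at its centre, x along the fuse
- fuse_slim: look-alike that stays: slimmer fuse-link, 14 mm diameter, 51 mm long, with a blue band; origin at its centre, 7 mm above the bench, x along the fuse
- fuse_tray: grey steel fuse tray, rubber floor, fixed; 114 mm in x, 156 mm in y; origin under its centre, z up. Floor at z 4 mm; inside x -54 to +54 mm, side walls 19 mm high. The fixed stop is the tall (27 mm) end wall at +y, its face at y = +70 mm; the chock is at the -y end. Fuses lie along tray x at mid-width, one behind the other from the stop towards -y; four tight in a row take 88 mm
- chock_knob (a point): on the axis of the sliding chock's black knob (19 mm wide, 38 to 63 mm above the tray's underside), at gripping height 55 mm, tray x = 0. The chock is a metal bar 22 mm high across the tray; its flat front face is 14 mm ahead (tray +y) of the knob axis. It slides only along tray y with about 2 N, stays where left; knob starts at tray y -62 to -52 mm and can go to -22 mm
- wick_spool: bystander: blue spool of desoldering braid lying flat, 38 mm diameter, 12 mm high; origin at the centre of its underside
- side_cutters: bystander: red-handled side cutters lying flat, 48 x 122 x 12 mm, the length along their own y; origin at the centre of the underside
Not all that is in view belongs to the job. What is shaped like the fuse_yellow but orange is not meant.

How it is judged:
By the outcome, as a careful person would: the job done as asked, in the order asked, and still so for the second after the job is handed in, with the robot touching nothing.
It also fails if it takes over 93 s, if anything falls off the work surface, if the arm or the gripper's body presses on something with over 40 N, if the wrist force passes 120 N, or if a joint passes its speed limit or range.

## Working session

There is one attempt and no reset: what is moved stays moved. The work goes in short steps, Python scripts to look and compute and a shell command to move; the robot and the scene stay as the last step left them, time stands still between calls to the robot, and variables do not carry over. Pictures are saved under pics/ and viewed, at most 17 in all, crops included, and the job is handed in when it is done.

```bash
ls; mkdir -p pics; python3 - <<'E'
from workcell import bot
import cv2,numpy as np
s=bot.observe();print({k:np.round(v,3) for k,v in s.items()})
for n in["scene","side","wrist"]:
    f=bot.grab_frame(n);cv2.imwrite(f"pics/{n}0.png",f["pixels"][:,:,::-1]);np.savez(f"pics/{n}0.npz",**f);print(n,f["fx"],f["cx"],f["cy"],np.round(f["extrinsics"],3).tolist())
E
```

```text
pics
{'clock': np.float64(0.0), 'qpos': array([ 1.159,  0.522, -0.036,  1.6  ,  0.021,  1.021, -0.113]), 'qd': array([-0.   , -0.   ,  0.001,  0.   ,  0.   ,  0.001,  0.001]), 'joint_efforts': array([ 1.0000e-03, -9.2712e+01,  1.9800e+00, -3.6994e+01,  1.8000e-02,
        8.0000e-03,  0.0000e+00]), 'position': array([ 0.209, -0.589,  0.231]), 'tool_rot': array([-3.14 ,  0.   ,  0.342]), 'force': array([-0.569,  0.173, -1.348]), 'moment': array([ 0.022, -0.001,  0.015]), 'finger_force': np.float64(0.0), 'grip_width': np.float64(0.085)}
scene 451.8915399452724 252.5451163048576 191.72216430518418 [[0.464, -0.886, -0.011, -0.376], [-0.585, -0.297, -0.754, 0.371], [0.665, 0.357, -0.656, 0.544], [0.0, 0.0, 0.0, 1.0]]
side 355.6574981367844 252.1861745769396 188.77591776419752 [[0.862, 0.507, -0.001, -0.475], [0.409, -0.697, -0.589, -0.288], [-0.299, 0.507, -0.808, 1.132], [0.0, 0.0, 0.0, 1.0]]
wrist 319.21442361049054 253.2067852300501 195.40920088114407 [[0.337, -0.942, -0.001, -0.624], [-0.903, -0.323, 0.282, -0.037], [-0.266, -0.094, -0.959, 0.378], [0.0, 0.0, 0.0, 1.0]]
```

View pics/scene0.png

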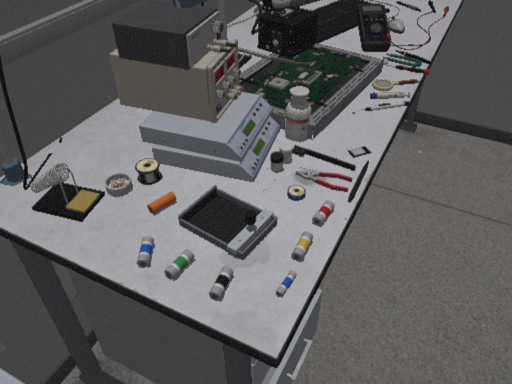

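View pics/side0.png

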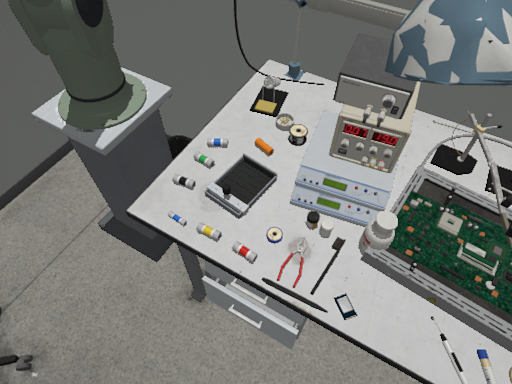

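Scene view: green fuse (180,263), red (324,212), blue (146,250), yellow (303,245). Look-alikes: black (222,282), slim blue (287,282), orange cylinder (162,202), and the spool (296,192). The tray is at (227,220) with its knob near (250,216). In the side view they are green (204,159), red (245,252), blue (218,142), yellow (209,231) and tray (242,185). Next is one close crop to check the choice.

```bash
python3 - <<'E'
import cv2
a=cv2.imread("pics/scene0.png")[180:305,125:345];cv2.imwrite("pics/sc.png",cv2.resize(a,None,fx=3.6,fy=3.6,interpolation=cv2.INTER_CUBIC))
a=cv2.imread("pics/side0.png")[125:270,160:285];cv2.imwrite("pics/si.png",cv2.resize(a,None,fx=4,fy=4,interpolation=cv2.INTER_CUBIC))
E
```

```text
(no output)
```

View pics/sc.png

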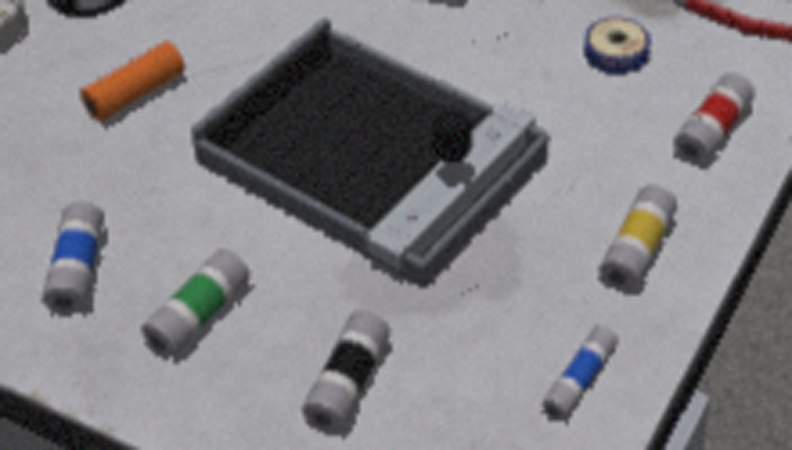

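View pics/si.png

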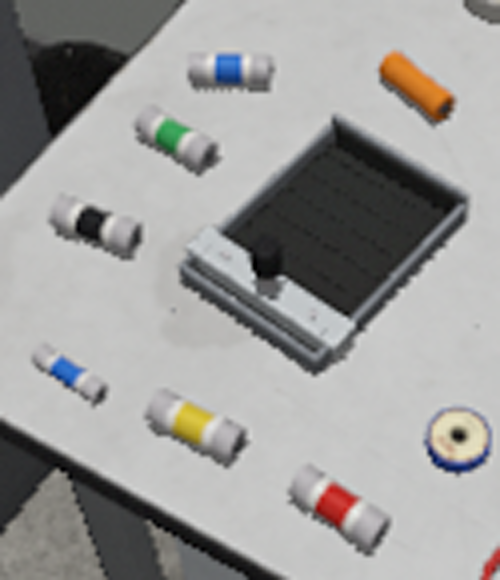

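The crops confirm the choice: the four full-size fuses are green, blue, yellow and red. Black and the slim blue are distinct, and orange has no caps. The tray's tall stop is at upper left in the scene view and the chock at lower right.

```bash
cat > h.py <<'E'
import numpy as np,cv2
def load(n):
    f=dict(np.load(f"pics/{n}.npz"));return f
def ray(f,p):
    E=f["extrinsics"];R=E[:3,:3];c=-R.T@E[:3,3]
    d=R.T@np.array([(p[0]-f["cx"])/f["fx"],(p[1]-f["cy"])/f["fy"],1]);return c,d/np.linalg.norm(d)
def plane(f,p,z):
    c,d=ray(f,p);return c+d*(z-c[2])/d[2]
def tri(*fp):
    A=np.zeros((3,3));b=np.zeros(3)
    for f,p in fp:
        c,d=ray(f,p);M=np.eye(3)-np.outer(d,d);A+=M;b+=M@c
    return np.linalg.solve(A,b)
H={'green':(45,85),'blue':(105,125),'yellow':(20,32),'red':(0,6)}
def bands(f,col):
    """centroids (u,v,area) of blobs of the colour"""
    h=cv2.cvtColor(f["pixels"],cv2.COLOR_RGB2HSV);lo,hi=H[col]
    m=cv2.inRange(h,(lo,120,60),(hi,255,255))
    if col=='red': m|=cv2.inRange(h,(174,120,60),(180,255,255))
    n,_,s,c=cv2.connectedComponentsWithStats(m)
    return [(*c[i],s[i,4]) for i in range(1,n) if s[i,4]>15]
E
python3 - <<'E'
from h import *
a,b=load("scene0"),load("side0")
S=lambda p:(p[0]/3.6+125-.4,p[1]/3.6+180-.4);T=lambda p:(p[0]/4+160-.4,p[1]/4+125-.4)
ax={'green':((165,325),(228,270),(155,125),(200,152)),'blue':((68,285),(82,217),(204,70),(258,72)),'yellow':((620,262),(657,203),(166,411),(225,438)),'red':((697,137),(735,93),(310,488),(367,522))}
est={'green':((180,263),(204,159)),'blue':((146,250),(218,142)),'yellow':((303,245),(209,231)),'red':((324,212),(245,252))}
for k in ax:
    ps=[min(bands(f,k),key=lambda q:np.hypot(q[0]-e[0],q[1]-e[1])) for f,e in zip((a,b),est[k])]
    P=[S(ax[k][0]),S(ax[k][1])];Q=[T(ax[k][2]),T(ax[k][3])]
    y=[np.degrees(np.arctan2(*(plane(f,p[1],.011)-plane(f,p[0],.011))[1::-1]))%180 for f,p in((a,P),(b,Q))]
    print(k,np.round(ps,1).tolist(),np.round(tri((a,ps[0]),(b,ps[1])),4),np.round([plane(a,ps[0],.015)[:2],plane(b,ps[1],.015)[:2]],4).tolist(),np.round(y,1))
for n,p,q,z in(('stopL',(195,133),(335,120),.027),('stopR',(327,25),(467,198),.027),('chR',(547,135),(320,365),.019),('chL',(415,275),(183,268),.019),('knobtop',(452,123),(267,242),.063)):
    print(n,np.round(tri((a,S(p)),(b,T(q))),4),np.round(plane(a,S(p),z),4),np.round(plane(b,T(q),z),4))
E
```

```text
green [[180.7, 261.8, 86.0], [201.9, 158.5, 34.0]] [ 0.4284 -0.0585  0.0177] [[0.4305, -0.0558], [0.427, -0.058]] [170.  173.8]
blue [[145.6, 248.2, 82.0], [216.5, 142.0, 42.0]] [0.4265 0.0159 0.0155] [[0.428, 0.0198], [0.4271, 0.0127]] [29.  27.5]
yellow [[303.4, 243.0, 75.0], [207.2, 230.3, 57.0]] [ 0.5673 -0.2337  0.0183] [[0.5707, -0.2315], [0.566, -0.2334]] [178.8   3.7]
red [[325.0, 210.2, 60.0], [243.3, 250.7, 62.0]] [ 0.667  -0.2369  0.019 ] [[0.6712, -0.2355], [0.6659, -0.2354]] [172.  177.4]
stopL [0.519  0.0078 0.0208] [0.5146 0.0049 0.027 ] [0.5223 0.0017 0.027 ]
stopR [ 0.6283 -0.0083  0.0215] [ 0.6231 -0.0118  0.027 ] [ 0.6302 -0.0124  0.027 ]
chR [ 0.6101 -0.1594  0.0141] [ 0.6061 -0.16    0.019 ] [ 0.6119 -0.1634  0.019 ]
chL [ 0.4949 -0.14    0.0083] [ 0.4871 -0.1444  0.019 ] [ 0.5003 -0.1461  0.019 ]
knobtop [ 0.554  -0.129   0.0606] [ 0.5509 -0.132   0.063 ] [ 0.5548 -0.1286  0.063 ]
```

```bash

python3 -m crank '{"travel":[[2.4,4.1,0.6],[4.8,8.2,1.2],[7.2,12.3,1.8],[9.6,16.4,2.4],[12,20.5,3]],"turn":[[0,0,6],[0,0,12],[0,0,18],[0,0,24],[0,0,30]],"gripper":[0,0,0,0,0]}' 60
python3 -m crank '{"travel":[[2.4,4.1,0.6],[4.8,8.2,1.2],[7.2,12.3,1.8],[9.6,16.4,2.4],[12,20.5,3]],"turn":[[0,0,6],[0,0,12],[0,0,18],[0,0,24],[0,0,30]],"gripper":[0,0,0,0,0]}'
python3 -m crank '{"travel":[[2.4,4.1,0.6],[4.8,8.2,1.2],[4.8,8.2,1.2],[4.8,8.2,1.2],[4.8,8.2,1.2]],"turn":[[0,0,2.4],[0,0,2.4],[0,0,2.4],[0,0,2.4],[0,0,2.4]],"gripper":[0,0,0,0,0]}'
python3 - <<'E'
from workcell import bot
import cv2,numpy as np
s=bot.observe();print({k:np.round(s[k],3) for k in("clock","qpos","position","tool_rot")})
f=bot.grab_frame("wrist");cv2.imwrite("pics/w1.png",f["pixels"][:,:,::-1]);np.savez("pics/w1.npz",**f);print(np.round(f["extrinsics"],3).tolist())
E
```

```text
clock: 0.65
position: [0.33, -0.3821, 0.2615]
tool_rot: [-3.142, 0.0, 0.87]
force: [2.1, -0.2, 0.1]
grip_width: 0.0859
finger_force: 0.0
clock: 1.15
position: [0.45, -0.1771, 0.2917]
tool_rot: [3.141, 0.0, 1.393]
force: [1.2, -0.6, -0.3]
grip_width: 0.0854
finger_force: 0.0
clock: 1.65
position: [0.497, -0.0977, 0.303]
tool_rot: [-3.141, 0.0, 1.43]
force: [-0.3, -0.5, 0.6]
grip_width: 0.0853
finger_force: 0.0
{'clock': np.float64(1.65), 'qpos': array([ 0.479,  0.288, -0.501,  1.796,  0.155,  1.097, -0.217]), 'position': array([ 0.497, -0.098,  0.303]), 'tool_rot': array([-3.141,  0.   ,  1.43 ])}
[[0.99, -0.139, -0.001, -0.506], [-0.133, -0.95, 0.282, -0.083], [-0.04, -0.279, -0.959, 0.44], [0.0, 0.0, 0.0, 1.0]]
```

View pics/w1.png

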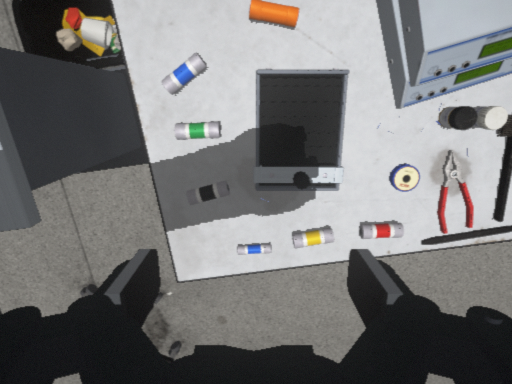

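The wrist view from above shows green (198,130), blue (184,74), yellow (313,237), red (382,230) and the tray with corners at about (257,70), (348,69), (342,188), (257,189). I'll enlarge it to read the axes and tray edges.

```bash
python3 - <<'E'
import cv2
a=cv2.imread("pics/w1.png")[48:256,155:415];cv2.imwrite("pics/w1c.png",cv2.resize(a,None,fx=2.88,fy=2.88,interpolation=cv2.INTER_CUBIC))
E
```

```text
(no output)
```

View pics/w1c.png

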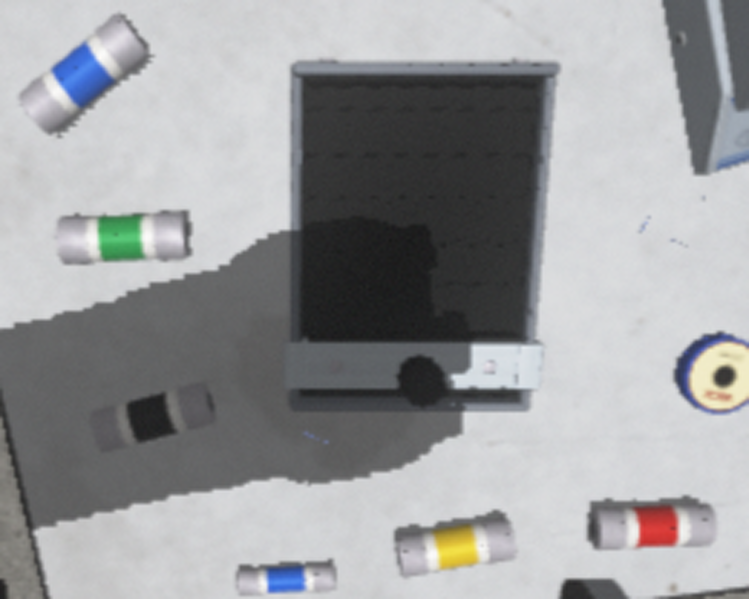

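The crop reads, axis ends: blue (38,113)-(133,37), green (58,240)-(188,235), yellow (398,556)-(513,536), red (592,525)-(714,523). Tray rim: (293,64), (557,65), (527,410), (291,408), with the knob at (422,382).

```bash
python3 - <<'E'
from h import *
w=load("w1");a,b=load("scene0"),load("side0")
W=lambda p:(p[0]/2.88+155-.35,p[1]/2.88+48-.35)
ax={'blue':((38,113),(133,37)),'green':((58,240),(188,235)),'yellow':((398,556),(513,536)),'red':((592,525),(714,523))}
est={'green':((180,263),(204,159),(198,130)),'blue':((146,250),(218,142),(184,74)),'yellow':((303,245),(209,231),(313,237)),'red':((324,212),(245,252),(382,230))}
for k in ax:
    ps=[min(bands(f,k),key=lambda q:np.hypot(q[0]-e[0],q[1]-e[1])) for f,e in zip((a,b,w),est[k])]
    p,q=[plane(w,W(t),.011) for t in ax[k]];d=q-p
    print(k,'tri',np.round(tri(*zip((a,b,w),ps)),4),'wrist@18',np.round(plane(w,ps[2],.018),4),'mid',np.round((p+q)/2,4),'len',round(np.linalg.norm(d),4),'ang',np.round(np.degrees(np.arctan2(d[1],d[0])),1))
c=[plane(w,W(t),z) for t,z in(((293,64),.027),((557,65),.027),((527,410),.019),((291,408),.019))]
print(np.round(c,4).tolist());m=np.mean(c,0);s=(c[0]+c[1])/2-(c[2]+c[3])/2;t=c[1]-c[0];t2=c[2]-c[3]
an=lambda v:round(np.degrees(np.arctan2(v[1],v[0])),1)
print('ctr',m,'len',np.linalg.norm(s[:2]),np.linalg.norm(t),np.linalg.norm(t2),'yaws',an(s)-90,an(t),an(t2))
print('knob',plane(w,W((422,382)),.063), tri((w,W((422,382))),(a,(452/3.6+124.6,123/3.6+179.6)),(b,(267/4+159.6,242/4+124.6))))
E
```

```text
blue tri [0.4256 0.0175 0.0148] wrist@18 [0.4249 0.0188 0.018 ] mid [0.4251 0.0194 0.011 ] len 0.0541 ang 27.6
green tri [ 0.4281 -0.0552  0.0149] wrist@18 [ 0.4282 -0.0517  0.018 ] mid [ 0.4284 -0.0522  0.011 ] len 0.0605 ang -5.8
yellow tri [ 0.5678 -0.2309  0.0143] wrist@18 [ 0.567  -0.2253  0.018 ] mid [ 0.5676 -0.2284  0.011 ] len 0.0593 ang 2.8
red tri [ 0.6684 -0.2338  0.0146] wrist@18 [ 0.6674 -0.228   0.018 ] mid [ 0.668  -0.2302  0.011 ] len 0.0618 ang -7.0
[[0.5165, 0.0099, 0.027], [0.6274, -0.0061, 0.027], [0.6068, -0.1588, 0.019], [0.4947, -0.1421, 0.019]]
ctr [ 0.56133043 -0.07428063  0.023     ] len 0.15383273583929472 0.11207123959618104 0.11332290260069465 yaws -7.900000000000006 -8.2 -8.5
knob [ 0.5529839  -0.12651007  0.063     ] [ 0.55379015 -0.12821169  0.05975267]
```

```bash

python3 -m crank '{"travel":[[-1.4,0.9,-3.6],[-2.8,1.8,-7.2],[-4.2,2.6,-10.8],[-5.6,3.5,-14.5],[-6.9,4.4,-18.3]],"turn":[[0,0,2],[0,0,2],[0,0,2],[0,0,2],[0,0,2]],"gripper":[0,0,0,0,0]}'
python3 -m crank '{"travel":[[0,0,0],[0,0,0],[0,0,0],[0,0,0],[0,0,0]],"turn":[[0,0,0],[0,0,0],[0,0,0],[0,0,0],[0,0,0]],"gripper":[0,0,0,0,0]}'
cat >> h.py <<'E'
def snap(name,tag):
    from workcell import bot
    f=bot.grab_frame(name);cv2.imwrite(f"pics/{tag}.png",f["pixels"][:,:,::-1]);np.savez(f"pics/{tag}.npz",**f);return f
def proj(f,P):
    q=f["extrinsics"]@np.r_[P,1];return np.array([f["fx"]*q[0]/q[2]+f["cx"],f["fy"]*q[1]/q[2]+f["cy"]])
E
python3 - <<'E'
from h import *
w=snap("wrist","w2");print(bands(w,'green'),proj(w,(.428,-.054,.018)))
E
```

```text
clock: 2.2
position: [0.4275, -0.0537, 0.1193]
tool_rot: [3.141, -0.0, 1.463]
force: [2.8, 0.2, -0.1]
grip_width: 0.0854
finger_force: 0.0
clock: 2.7
position: [0.4292, -0.0533, 0.1211]
tool_rot: [3.14, 0.0, 1.465]
force: [-0.9, -0.8, -0.7]
grip_width: 0.0855
finger_force: 0.0
[(np.float64(251.04174573055028), np.float64(192.0), np.int32(527))] [250.76854887 196.51646838]
```

View pics/w2.png

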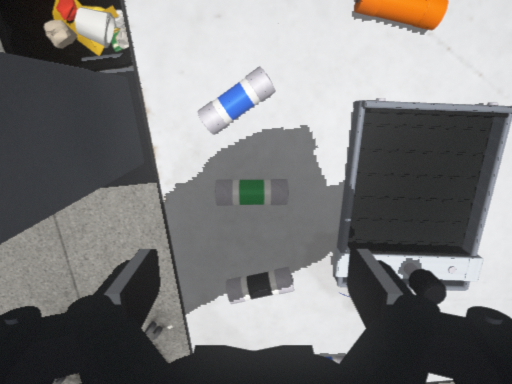

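```bash
python3 - <<'E'
from h import *
w,w2=load("w1"),load("w2");a,b=load("scene0"),load("side0")
est={'green':((180,263),(204,159),(198,130),(251,192)),'blue':((146,250),(218,142),(184,74),(237,100)),'yellow':((303,245),(209,231),(313,237)),'red':((324,212),(245,252),(382,230))}
for k in est:
    for f,e in zip((a,b,w,w2),est[k]):
        q=min(bands(f,k),key=lambda q:np.hypot(q[0]-e[0],q[1]-e[1]));print(k,np.round(plane(f,q,.011),4)[:2],q[2])
for f in (a,b,w,w2):print(ray(f,(0,0))[0])
E
```

```text
green [ 0.4331 -0.0534] 86
green [ 0.4246 -0.0554] 34
green [ 0.4269 -0.0521] 178
green [ 0.4284 -0.0523] 527
blue [0.4305 0.0227] 82
blue [0.4247 0.0157] 42
blue [0.4235 0.0196] 244
blue [0.4241 0.0201] 701
yellow [ 0.5742 -0.2303] 75
yellow [ 0.5644 -0.2318] 57
yellow [ 0.568  -0.2286] 171
red [ 0.6754 -0.2343] 60
red [ 0.6648 -0.2338] 62
red [ 0.67   -0.2313] 165
[ 0.03026596 -0.41732852  0.63252809]
[ 0.86582169 -0.53404981  0.74443771]
[ 0.50790588 -0.02638435  0.44471812]
[0.43722796 0.01829725 0.26280948]
```

```bash

python3 -m crank '{"travel":[[0,0,-3],[0,0,-6],[0,0,-9],[0,0,-11],[0,0,-11.7]],"turn":[[0,0,0],[0,0,0],[0,0,0],[0,0,0],[0,0,0]],"gripper":[0,0,0,0,0]}' 40
python3 -m crank '{"travel":[[0,0,0],[0,0,0],[0,0,0],[0,0,0],[0,0,0]],"turn":[[0,0,0],[0,0,0],[0,0,0],[0,0,0],[0,0,0]],"gripper":[0.3,0.5,0.5,0.5,0.5]}' 40
```

```text
clock: 3.25
position: [0.4279, -0.0527, 0.002]
tool_rot: [-3.14, 0.0, 1.466]
force: [0.4, 0.2, -0.0]
grip_width: 0.0852
finger_force: 0.0
clock: 3.75
position: [0.4291, -0.053, 0.0044]
tool_rot: [3.14, -0.0, 1.465]
force: [-2.2, 1.4, 12.0]
grip_width: 0.0571
finger_force: 43.3
```

```bash

python3 -m crank '{"travel":[[0,0,2.5],[0,0,5],[0,0,8],[0,0,11.7],[3,0.7,11.7]],"turn":[[0,0,0],[0,0,0],[0,0,0],[0,0,0],[0,0,-2.1]],"gripper":[0.5,0.5,0.5,0.5,0.5]}'
python3 -m crank '{"travel":[[4.8,1.2,0],[8,2,0],[11.2,2.7,0],[11.2,2.7,0],[11.2,2.7,0]],"turn":[[0,0,0],[0,0,0],[0,0,0],[0,0,0],[0,0,0]],"gripper":[0.5,0.5,0.5,0.5,0.5]}'
python3 - <<'E'
from h import *
w=snap("wrist","w3")
a=w["pixels"][:,:,::-1][30:330,80:430];cv2.imwrite("pics/w3c.png",cv2.resize(a,None,fx=2,fy=2,interpolation=cv2.INTER_CUBIC))
C=np.array([.562,-.0755]);t=np.radians(-8.2);R=np.array([[np.cos(t),-np.sin(t)],[np.sin(t),np.cos(t)]])
for x,y,z in((-54,70,27),(54,70,27),(-54,-78,19),(54,-78,19),(0,-62,63)):print(np.round(proj(w,np.r_[C+R@np.array([x,y])/1e3,z/1e3]),1),(proj(w,np.r_[C+R@np.array([x,y])/1e3,z/1e3])-(80,30))*2)
E
```

```text
clock: 4.25
position: [0.4583, -0.0475, 0.1251]
tool_rot: [3.137, 0.001, 1.427]
force: [0.3, -0.8, -1.7]
grip_width: 0.0569
finger_force: 43.6
clock: 4.75
position: [0.5703, -0.0188, 0.1207]
tool_rot: [3.142, -0.0, 1.429]
force: [-0.8, -0.0, -0.4]
grip_width: 0.0571
finger_force: 43.5
[181.  182.8] [202.01839167 305.61984979]
[323.1 183.2] [486.24922186 306.44352327]
[192.7 337.8] [225.49650781 615.53574922]
[310.8 338.1] [461.67555851 616.16073866]
[251.6 361.2] [343.14601085 662.45001271]
```

View pics/w3c.png

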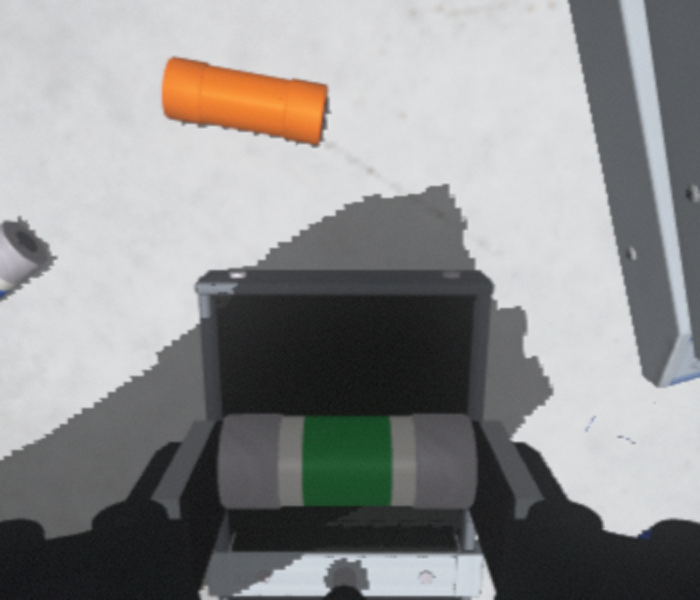

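```bash
python3 - <<'E'
from h import *
w=load("w3");g=lambda p:(p[0]/2+80,p[1]/2+30)
print('fuse expected',(proj(w,(.5703,-.0188,.128))-(80,30))*2, 'plane', plane(w,g((347,460)),.128))
for n,p,z in(('oL',(196,273),.027),('oR',(493,273),.027),('iL',(218,295),.027),('iR',(476,295),.027)):print(n,plane(w,g(p),z).round(4))
gray=cv2.cvtColor(w["pixels"],cv2.COLOR_RGB2GRAY)
print(gray[155:200,250:254].mean(1).round(),155)
E
```

```text
fuse expected [342.98958383 464.31155186] plane [ 0.57138414 -0.01782502  0.128     ]
oL [0.5189 0.0141 0.027 ]
oR [ 0.6289 -0.0014  0.027 ]
iL [0.5254 0.0047 0.027 ]
iR [ 0.6219 -0.0089  0.027 ]
[103. 103. 104. 104. 105. 105. 104. 104. 104.  99.  69.  62.  61.  62.
  62.  62.  64.  67.  67.  67.  65.  60.  47.  34.  32.  32.  30.  31.
  31.  31.  30.  30.  29.  28.  28.  28.  28.  29.  27.  26.  27.  27.
  26.  25.  26.] 155
```

```bash

python3 -m crank '{"travel":[[-0.1,-0.5,-2],[-0.1,-0.5,-5],[-0.1,-0.5,-8],[-0.1,-0.5,-10],[-0.1,-0.5,-11]],"turn":[[0,0,0],[0,0,0],[0,0,0],[0,0,0],[0,0,0]],"gripper":[0.5,0.5,0.5,0.5,0.5]}'
python3 -m crank '{"travel":[[0,0,0],[0,0.05,0],[0.01,0.1,0],[0.02,0.15,0],[0.03,0.2,0]],"turn":[[0,0,0],[0,0,0],[0,0,0],[0,0,0],[0,0,0]],"gripper":[0.5,0.5,0.5,0.5,0.5]}'
python3 -m crank '{"travel":[[0.01,0.05,0],[0.01,0.1,0],[0.02,0.1,0],[0.03,0.15,0],[0.03,0.2,0]],"turn":[[0,0,0],[0,0,0],[0,0,0],[0,0,0],[0,0,0]],"gripper":[0.5,0.5,0.5,0.5,0.5]}'
```

```text
clock: 5.3
position: [0.568, -0.0244, 0.0092]
tool_rot: [-3.14, 0.0, 1.429]
force: [0.3, 1.1, 0.2]
grip_width: 0.0569
finger_force: 43.6
clock: 5.8
position: [0.57, -0.0218, 0.0109]
tool_rot: [3.141, -0.0, 1.429]
force: [0.6, 0.1, -0.2]
grip_width: 0.0567
finger_force: 43.5
clock: 6.3
position: [0.5701, -0.0198, 0.0103]
tool_rot: [-3.142, -0.0, 1.429]
force: [-0.8, 0.4, -0.7]
grip_width: 0.0567
finger_force: 43.5
```

```bash

python3 -m crank '{"travel":[[0.01,0.05,0],[0.01,0.1,0],[0.02,0.1,0],[0.03,0.15,0],[0.03,0.2,0]],"turn":[[0,0,0],[0,0,0],[0,0,0],[0,0,0],[0,0,0]],"gripper":[0.5,0.5,0.5,0.5,0.5]}'
python3 -m crank '{"travel":[[0.01,0.05,0],[0.01,0.1,0],[0.02,0.1,0],[0.02,0.15,0],[0.02,0.15,0]],"turn":[[0,0,0],[0,0,0],[0,0,0],[0,0,0],[0,0,0]],"gripper":[0.5,0.5,0.5,0.5,0.5]}'
```

```text
clock: 6.8
position: [0.5704, -0.0178, 0.0103]
tool_rot: [-3.142, -0.0, 1.429]
force: [0.4, -0.2, -0.6]
grip_width: 0.057
finger_force: 43.5
clock: 7.3
position: [0.5706, -0.0163, 0.0103]
tool_rot: [-3.142, 0.0, 1.429]
force: [1.4, -0.9, -1.0]
grip_width: 0.0567
finger_force: 43.5
```

```bash
for i in 1; do :; done
python3 -m crank '{"travel":[[0.01,0.05,0],[0.01,0.1,0],[0.02,0.1,0],[0.02,0.15,0],[0.02,0.15,0]],"turn":[[0,0,0],[0,0,0],[0,0,0],[0,0,0],[0,0,0]],"gripper":[0.5,0.5,0.5,0.5,0.5]}'
python3 - <<'E'
from workcell import bot
print(bot.observe()["force"])
E
```

```text
clock: 7.8
position: [0.5706, -0.0162, 0.0103]
tool_rot: [-3.141, 0.002, 1.428]
force: [-1.2, -7.4, 2.3]
grip_width: 0.0567
finger_force: 45.4
[-1.1897364  -7.38283696  2.31111922]
```

```bash

python3 -m crank '{"travel":[[0,-0.2,0],[0,-0.2,-0.15],[0,-0.2,-0.15],[0,-0.2,-0.15],[0,-0.2,-0.15]],"turn":[[0,0,0],[0,0,0],[0,0,0],[0,0,0],[0,0,0]],"gripper":[0.5,0.5,0.5,0.21,0.21]}'
python3 -m crank '{"travel":[[0,0,0],[0,0,2],[0,0,5],[0,0,8.5],[0,0,11.2]],"turn":[[0,0,0],[0,0,0],[0,0,0],[0,0,0],[0,0,0]],"gripper":[0.21,0.21,0.21,0.2,0.2]}'
python3 -m crank '{"travel":[[1.9,-4.3,0],[3.9,-8.6,0],[5.9,-12.9,0],[7.9,-17.2,0],[9.9,-21.5,0]],"turn":[[0,0,2],[0,0,2],[0,0,2],[0,0,2],[0,0,2]],"gripper":[0,0,0,0,0]}'
python3 -m crank '{"travel":[[0,0,0],[0,0,0],[0,0,0],[0,0,0],[0,0,0]],"turn":[[0,0,0],[0,0,0],[0,0,0],[0,0,0],[0,0,0]],"gripper":[0,0,0,0,0]}'
python3 - <<'E'
from h import *
w=snap("wrist","w4")
print(proj(w,(.669,-.232,.011)))
q=max(bands(w,'red'),key=lambda q:q[2]);print(q,plane(w,q,.011))
q=max(bands(w,'yellow'),key=lambda q:q[2]);print(q,plane(w,q,.011))
E
```

```text
clock: 8.3
position: [0.5708, -0.0166, 0.0088]
tool_rot: [-3.142, -0.0, 1.429]
force: [0.8, -0.1, -0.1]
grip_width: 0.0675
finger_force: 0.0
clock: 8.8
position: [0.571, -0.0167, 0.1226]
tool_rot: [3.141, -0.0, 1.429]
force: [0.4, -0.2, -0.3]
grip_width: 0.0685
finger_force: 0.0
clock: 9.3
position: [0.6702, -0.2338, 0.121]
tool_rot: [3.141, 0.0, 1.464]
force: [0.1, -0.0, 0.3]
grip_width: 0.0852
finger_force: 0.0
clock: 9.8
position: [0.6698, -0.2309, 0.1211]
tool_rot: [3.141, 0.0, 1.465]
force: [-0.9, 0.8, -0.9]
grip_width: 0.0856
finger_force: 0.0
[251.47031168 194.49566166]
(np.float64(402.62713936430316), np.float64(150.96577017114913), np.int32(818)) [ 0.79152084 -0.20879134  0.011     ]
(np.float64(124.56660746003553), np.float64(204.1101243339254), np.int32(563)) [ 0.563497   -0.22933114  0.011     ]
```

View pics/w4.png

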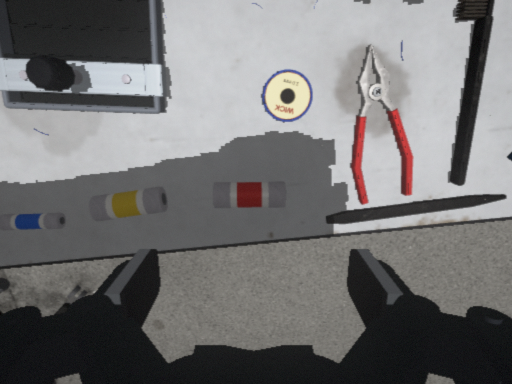

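Red is centred between the fingers at (249,195) and level with the tool. Yellow is at (125,204) and slim blue at (28,221). Next: grasp red and carry it to slot 2.

```bash

python3 -m crank '{"travel":[[-0.1,0,-3],[-0.1,0,-6],[-0.1,0,-9],[-0.1,0,-11],[-0.1,0,-11.35]],"turn":[[0,0,0],[0,0,0],[0,0,0],[0,0,0],[0,0,0]],"gripper":[0,0,0,0,0]}'
python3 -m crank '{"travel":[[0,0,0],[0,0,0],[0,0,0],[0,0,0],[0,0,0]],"turn":[[0,0,0],[0,0,0],[0,0,0],[0,0,0],[0,0,0]],"gripper":[0.3,0.5,0.5,0.5,0.5]}' 40
python3 -m crank '{"travel":[[0,0,2.5],[0,0,5],[0,0,8],[0,0,11.35],[0,0,11.35]],"turn":[[0,0,0],[0,0,0],[0,0,0],[0,0,0],[0,0,-2]],"gripper":[0.5,0.5,0.5,0.5,0.5]}'
python3 -m crank '{"travel":[[-2,3.8,0],[-4,7.6,0],[-6,11.4,0],[-8,15.2,0],[-10.1,19.1,0]],"turn":[[0,0,0],[0,0,0],[0,0,0],[0,0,0],[0,0,0]],"gripper":[0.5,0.5,0.5,0.5,0.5]}'
python3 - <<'E'
from h import *
w=snap("wrist","w5")
for k in('green','red'):
    q=max(bands(w,k),key=lambda q:q[2]);print(k,q,plane(w,q,.015 if k=='green' else .124))
E
```

```text
clock: 10.35
position: [0.6676, -0.2312, 0.005]
tool_rot: [-3.138, -0.001, 1.465]
force: [-0.3, 0.2, -0.0]
grip_width: 0.0851
finger_force: 0.0
clock: 10.85
position: [0.6697, -0.2321, 0.0092]
tool_rot: [3.139, 0.0, 1.464]
force: [-0.9, -0.1, 7.1]
grip_width: 0.0567
finger_force: 43.2
clock: 11.35
position: [0.6712, -0.2325, 0.1269]
tool_rot: [3.134, 0.001, 1.429]
force: [0.6, -0.4, 0.2]
grip_width: 0.0564
finger_force: 42.9
clock: 11.85
position: [0.5673, -0.0397, 0.122]
tool_rot: [3.14, 0.0, 1.429]
force: [0.4, 1.8, 0.1]
grip_width: 0.0567
finger_force: 42.9
green (np.float64(251.39484126984127), np.float64(163.99404761904762), np.int32(504)) [ 0.57024603 -0.01504741  0.015     ]
red (np.float64(252.9425601750547), np.float64(257.0793216630197), np.int32(1828)) [ 0.5678729  -0.03986533  0.124     ]
```

View pics/w5.png

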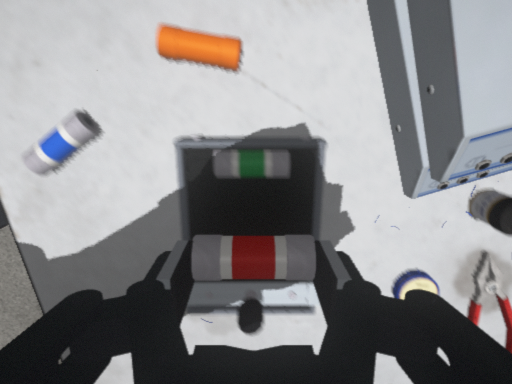

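```bash

python3 -m crank '{"travel":[[0,0,-3],[0,0,-6],[0,0,-8.5],[0,0,-10],[0,0,-10.7]],"turn":[[0,0,0],[0,0,0],[0,0,0],[0,0,0],[0,0,0]],"gripper":[0.5,0.5,0.5,0.5,0.5]}'
python3 -m crank '{"travel":[[0,0,0],[0,0,0],[0,0,-0.05],[0,0,-0.05],[0,0,-0.05]],"turn":[[0,0,0],[0,0,0],[0,0,0],[0,0,0],[0,0,0]],"gripper":[0.5,0.5,0.5,0.21,0.21]}'
python3 -m crank '{"travel":[[0,0,0],[0,0,2],[0,0,5],[0,0,8.5],[0,0,10.8]],"turn":[[0,0,0],[0,0,0],[0,0,0],[0,0,0],[0,0,0]],"gripper":[0.21,0.21,0.21,0.2,0.2]}'
python3 - <<'E'
from h import *
w=snap("wrist","w6")
for k in('green','red','blue'):
    q=max(bands(w,k),key=lambda q:q[2]);print(k,np.round(q,1),plane(w,q,.011 if k=='blue' else .015))
E
```

```text
clock: 12.4
position: [0.5678, -0.0408, 0.0133]
tool_rot: [-3.141, 0.0, 1.429]
force: [-0.0, -0.0, -0.1]
grip_width: 0.0565
finger_force: 42.9
clock: 12.9
position: [0.568, -0.0409, 0.0136]
tool_rot: [3.141, -0.0, 1.429]
force: [0.5, -0.2, -0.6]
grip_width: 0.0674
finger_force: 0.0
clock: 13.4
position: [0.5682, -0.0408, 0.1235]
tool_rot: [3.14, -0.0, 1.429]
force: [-1.1, -0.5, -0.5]
grip_width: 0.0682
finger_force: 0.0
green [251.6 164.4 578. ] [ 0.57119768 -0.01669981  0.015     ]
red [252.9 194.5 640. ] [ 0.56869814 -0.04150345  0.015     ]
blue [ 57.  147.1 624. ] [0.42001331 0.01792395 0.011     ]
```

```bash

python3 -m crank '{"travel":[[-2.8,1.2,0],[-5.6,2.4,0],[-8.4,3.6,0],[-11.2,4.8,0],[-14.3,6.05,0]],"turn":[[0,0,7],[0,0,14],[0,0,21],[0,0,28],[0,0,35.7]],"gripper":[0,0,0,0,0]}'
python3 -m crank '{"travel":[[0,0,0],[0,0,0],[0,0,0],[0,0,0],[0,0,0]],"turn":[[0,0,0],[0,0,0],[0,0,0],[0,0,0],[0,0,0]],"gripper":[0,0,0,0,0]}'
python3 - <<'E'
from h import *
w=snap("wrist","w7")
print(proj(w,(.424,.0195,.011)))
q=max(bands(w,'blue'),key=lambda q:q[2]);print(q,plane(w,q,.011))
E
```

```text
clock: 13.95
position: [0.4238, 0.02, 0.1213]
tool_rot: [3.141, 0.0, 2.057]
force: [-0.1, 0.3, 0.1]
grip_width: 0.0852
finger_force: 0.0
clock: 14.45
position: [0.4251, 0.0196, 0.1212]
tool_rot: [3.142, -0.0, 2.051]
force: [1.3, -0.6, 0.3]
grip_width: 0.0854
finger_force: 0.0
[250.97116883 192.13132852]
(np.float64(251.52), np.float64(191.48), np.int32(575)) [0.42414238 0.0202004  0.011     ]
```

View pics/w7.png

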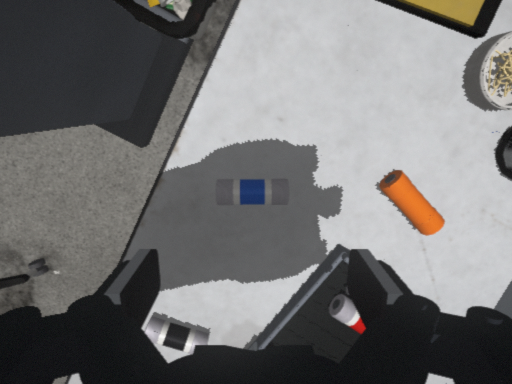

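```bash

python3 -m crank '{"travel":[[0,0,-3],[0,0,-6],[0,0,-9],[0,0,-10.8],[0,0,-11.1]],"turn":[[0,0,0],[0,0,0],[0,0,0],[0,0,0],[0,0,0]],"gripper":[0,0,0,0,0]}'
python3 -m crank '{"travel":[[0,0,0],[0,0,0],[0,0,0],[0,0,0],[0,0,0]],"turn":[[0,0,0],[0,0,0],[0,0,0],[0,0,0],[0,0,0]],"gripper":[0.3,0.5,0.5,0.5,0.5]}' 40
python3 -m crank '{"travel":[[0,0,2.5],[0,0,5],[0,0,8],[0,0,11.1],[0,0,11.1]],"turn":[[0,0,0],[0,0,0],[0,0,0],[0,0,0],[0,0,0]],"gripper":[0.5,0.5,0.5,0.5,0.5]}'
python3 -m crank '{"travel":[[2.8,-1.7,0],[5.6,-3.4,0],[8.4,-5.1,0],[11.2,-6.8,0],[13.95,-8.5,0]],"turn":[[0,0,-7],[0,0,-14],[0,0,-21],[0,0,-28],[0,0,-35.7]],"gripper":[0.5,0.5,0.5,0.5,0.5]}'
python3 -m crank '{"travel":[[0,0,-3],[0,0,-5],[0,0,-5],[0,0,-5],[0,0,-5]],"turn":[[0,0,0],[0,0,0],[0,0,0],[0,0,0],[0,0,0]],"gripper":[0.5,0.5,0.5,0.5,0.5]}'
python3 - <<'E'
from h import *
w=snap("wrist","w8")
for k,z in(('green',.015),('red',.015),('blue',.076)):
    q=max(bands(w,k),key=lambda q:q[2]);print(k,np.round(q,1),plane(w,q,z))
E
```

```text
clock: 15.0
position: [0.4239, 0.0198, 0.0087]
tool_rot: [-3.139, -0.001, 2.053]
force: [0.4, 0.2, 1.2]
grip_width: 0.0859
finger_force: 0.0
clock: 15.5
position: [0.4254, 0.0196, 0.0115]
tool_rot: [3.14, 0.001, 2.052]
force: [-2.2, 0.3, 8.4]
grip_width: 0.0563
finger_force: 40.6
clock: 16.0
position: [0.4265, 0.0194, 0.1252]
tool_rot: [3.137, 0.003, 2.051]
force: [0.2, 0.3, -1.9]
grip_width: 0.0562
finger_force: 43.7
clock: 16.5
position: [0.5652, -0.0665, 0.1217]
tool_rot: [3.141, 0.0, 1.424]
force: [0.5, 0.3, 0.1]
grip_width: 0.0561
finger_force: 43.7
clock: 17.0
position: [0.5648, -0.0654, 0.0726]
tool_rot: [3.14, -0.0, 1.429]
force: [0.0, 0.7, -0.5]
grip_width: 0.0563
finger_force: 43.7
green [ 251.1  138.9 1023. ] [ 0.57132187 -0.01587182  0.015     ]
red [ 252.7  179.  1036. ] [ 0.56874417 -0.04122095  0.015     ]
blue [ 252.9  252.1 1804. ] [ 0.56587742 -0.06223824  0.076     ]
```

```bash

python3 -m crank '{"travel":[[0,0,-3],[0,0,-4.8],[0,0,-5.5],[0,0,-5.6],[0,0,-5.6]],"turn":[[0,0,0],[0,0,0],[0,0,0],[0,0,0],[0,0,0]],"gripper":[0.5,0.5,0.5,0.5,0.5]}'
python3 -m crank '{"travel":[[0,0,0],[0,0,0],[0,0,0],[0,0,0],[0,0,0]],"turn":[[0,0,0],[0,0,0],[0,0,0],[0,0,0],[0,0,0]],"gripper":[0.5,0.21,0.21,0.21,0.21]}'
python3 -m crank '{"travel":[[0,0,1],[0,0,3],[0,0,6],[0,0,9],[0,0,10.6]],"turn":[[0,0,0],[0,0,0],[0,0,0],[0,0,0],[0,0,0]],"gripper":[0.21,0.21,0.21,0.2,0.2]}'
python3 -m crank '{"travel":[[0.1,-4,0],[0.2,-8,0],[0.3,-12,0],[0.35,-16.5,0],[0.35,-16.5,0]],"turn":[[0,0,3],[0,0,6],[0,0,9],[0,0,11],[0,0,11]],"gripper":[0,0,0,0,0]}'
python3 - <<'E'
from h import *
w=snap("wrist","w9")
print(proj(w,(.567,-.23,.011)))
q=max(bands(w,'yellow'),key=lambda q:q[2]);print(q,plane(w,q,.011))
E
```

```text
clock: 17.55
position: [0.5647, -0.0653, 0.0161]
tool_rot: [3.141, -0.0, 1.429]
force: [0.0, -0.8, -0.6]
grip_width: 0.0564
finger_force: 43.7
clock: 18.05
position: [0.5643, -0.0653, 0.0154]
tool_rot: [3.142, -0.0, 1.429]
force: [-0.1, 0.0, -0.2]
grip_width: 0.0674
finger_force: 0.0
clock: 18.55
position: [0.565, -0.0653, 0.1243]
tool_rot: [3.139, -0.0, 1.429]
force: [0.3, -1.0, 0.4]
grip_width: 0.0683
finger_force: 0.0
clock: 19.05
position: [0.5664, -0.2374, 0.1215]
tool_rot: [-3.141, 0.003, 1.615]
force: [-1.6, 0.4, 0.1]
grip_width: 0.0852
finger_force: 0.0
[253.43248027 183.84352992]
(np.float64(253.48080133555928), np.float64(182.02003338898163), np.int32(599)) [ 0.56696967 -0.22846886  0.011     ]
```

View pics/w9.png

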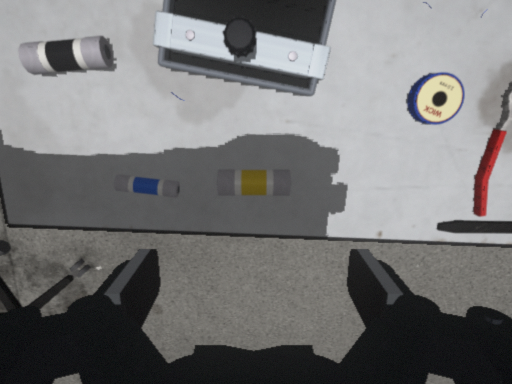

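Yellow is centred at (253,182), with its ends at 217 and 291. The slim fuse's end at 180 px is about 58 mm from centre, which is too close for fully open fingers, so I'll narrow the gripper to 68 mm before descending.

```bash

python3 -m crank '{"travel":[[0,0.1,0],[0,0.1,0],[0,0.1,0],[0,0.1,0],[0,0.1,0]],"turn":[[0,0,0],[0,0,0],[0,0,0],[0,0,0],[0,0,0]],"gripper":[0.2,0.2,0.2,0.2,0.2]}'
python3 - <<'E'
from h import *
w=snap("wrist","w10")
q=max(bands(w,'yellow'),key=lambda q:q[2]);print(q,plane(w,q,.011))
q=max(bands(w,'blue'),key=lambda q:q[2]);print(q,plane(w,q,.007))
E
```

```text
clock: 19.6
position: [0.5679, -0.2289, 0.1214]
tool_rot: [3.142, 0.0, 1.622]
force: [0.4, -0.3, -0.1]
grip_width: 0.0684
finger_force: 0.0
(np.float64(251.05882352941177), np.float64(192.97875816993465), np.int32(612)) [ 0.56687402 -0.22900801  0.011     ]
(np.float64(143.5187319884726), np.float64(195.14121037463977), np.int32(347)) [ 0.47721194 -0.23674667  0.007     ]
```

```bash

python3 -m crank '{"travel":[[0,0,-3],[0,0,-6],[0,0,-9],[0,0,-10.8],[0,0,-11]],"turn":[[0,0,0],[0,0,0],[0,0,0],[0,0,0],[0,0,0]],"gripper":[0.2,0.2,0.2,0.2,0.2]}'
python3 -m crank '{"travel":[[0,0,0],[0,0,0],[0,0,0],[0,0,0],[0,0,0]],"turn":[[0,0,0],[0,0,0],[0,0,0],[0,0,0],[0,0,0]],"gripper":[0.3,0.5,0.5,0.5,0.5]}' 40
python3 -m crank '{"travel":[[0,0,2.5],[0,0,5],[0,0,8],[0,0,11],[0,0,11]],"turn":[[0,0,0],[0,0,0],[0,0,0],[0,0,0],[0,0,0]],"gripper":[0.5,0.5,0.5,0.5,0.5]}'
python3 -m crank '{"travel":[[-0.2,3.5,0],[-0.4,7,0],[-0.6,10.5,0],[-0.7,13.95,0],[-0.7,13.95,0]],"turn":[[0,0,-3],[0,0,-6],[0,0,-9],[0,0,-11],[0,0,-11]],"gripper":[0.5,0.5,0.5,0.5,0.5]}'
python3 -m crank '{"travel":[[0,0,-3],[0,0,-5],[0,0,-5],[0,0,-5],[0,0,-5]],"turn":[[0,0,0],[0,0,0],[0,0,0],[0,0,0],[0,0,0]],"gripper":[0.5,0.5,0.5,0.5,0.5]}'
python3 - <<'E'
from h import *
w=snap("wrist","w11")
for k,z in(('green',.015),('red',.015),('blue',.015),('yellow',.076)):
    q=max(bands(w,k),key=lambda q:q[2]);print(k,np.round(q,1),plane(w,q,z))
E
```

```text
clock: 20.15
position: [0.5668, -0.2288, 0.0094]
tool_rot: [-3.139, -0.001, 1.621]
force: [-0.4, -0.4, 1.1]
grip_width: 0.0687
finger_force: 0.0
clock: 20.65
position: [0.5685, -0.2297, 0.0125]
tool_rot: [3.14, 0.001, 1.621]
force: [-0.2, 0.6, 8.0]
grip_width: 0.0563
finger_force: 43.4
clock: 21.15
position: [0.5697, -0.23, 0.1256]
tool_rot: [3.136, 0.002, 1.621]
force: [1.9, -1.4, -1.0]
grip_width: 0.0559
finger_force: 42.8
clock: 21.65
position: [0.5608, -0.0847, 0.1216]
tool_rot: [3.141, -0.002, 1.434]
force: [0.4, -0.4, -0.8]
grip_width: 0.0565
finger_force: 42.8
clock: 22.15
position: [0.5614, -0.09, 0.0724]
tool_rot: [3.14, -0.0, 1.429]
force: [-0.4, 0.5, -0.8]
grip_width: 0.056
finger_force: 42.9
green [ 251.   97. 1150.] [ 0.57126969 -0.01597658  0.015     ]
red [ 252.9  140.2 1089. ] [ 0.56880212 -0.04142015  0.015     ]
blue [ 252.7  176.5 1010. ] [ 0.56545541 -0.06418072  0.015     ]
yellow [ 253.   252.6 1749. ] [ 0.56239953 -0.08701885  0.076     ]
```

```bash

python3 -m crank '{"travel":[[0,0,-3],[0,0,-4.8],[0,0,-5.4],[0,0,-5.5],[0,0,-5.5]],"turn":[[0,0,0],[0,0,0],[0,0,0],[0,0,0],[0,0,0]],"gripper":[0.5,0.5,0.5,0.5,0.5]}'
python3 -m crank '{"travel":[[0,0,0],[0,0,0],[0,0,0],[0,0,0],[0,0,0]],"turn":[[0,0,0],[0,0,0],[0,0,0],[0,0,0],[0,0,0]],"gripper":[0.5,0.21,0.21,0.21,0.21]}'
python3 -m crank '{"travel":[[0,0,1],[0,0,3],[0,0,6],[0,0,9],[0,0,12.5]],"turn":[[0,0,0],[0,0,0],[0,0,0],[0,0,0],[0,0,0]],"gripper":[0.21,0.21,0.21,0.2,0.2]}'
python3 -m crank '{"travel":[[-0.3,-2,0],[-0.6,-3.9,0],[-0.6,-3.9,0],[-0.6,-3.9,0],[-0.6,-3.9,0]],"turn":[[0,0,0],[0,0,0],[0,0,0],[0,0,0],[0,0,0]],"gripper":[0.2,0.2,0.2,0.2,0.2]}'
python3 - <<'E'
from h import *
w=snap("wrist","w12")
for k,z in(('green',.015),('red',.015),('blue',.015),('yellow',.015)):
    q=max(bands(w,k),key=lambda q:q[2]);print(k,np.round(q,1),plane(w,q,z))
print(proj(w,(.554,-.1285,.063)))
E
```

```text
clock: 22.7
position: [0.5612, -0.0899, 0.0171]
tool_rot: [3.141, -0.0, 1.429]
force: [0.1, -0.2, -1.7]
grip_width: 0.056
finger_force: 42.8
clock: 23.2
position: [0.5608, -0.0899, 0.0164]
tool_rot: [3.141, -0.0, 1.429]
force: [0.5, -0.3, 0.6]
grip_width: 0.0677
finger_force: 0.0
clock: 23.7
position: [0.5603, -0.0897, 0.1428]
tool_rot: [-3.141, -0.0, 1.429]
force: [0.4, -0.2, -0.5]
grip_width: 0.0684
finger_force: 0.0
clock: 24.2
position: [0.5549, -0.1281, 0.1416]
tool_rot: [3.142, -0.0, 1.43]
force: [-0.0, -0.1, -0.4]
grip_width: 0.0681
finger_force: 0.0
green [253.   45.9 718. ] [ 0.57116338 -0.01590755  0.015     ]
red [477.6 240.8 702. ] [ 0.75172799 -0.20607422  0.015     ]
blue [254.3 111.4 630. ] [ 0.56545235 -0.06442964  0.015     ]
yellow [254.3 143.  591. ] [ 0.56191793 -0.08968764  0.015     ]
[251.10759074 205.89376378]
```

View pics/w12.png

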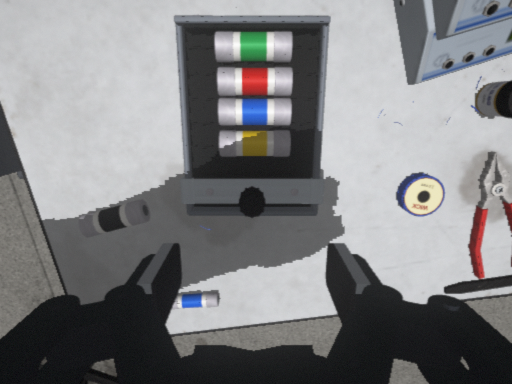

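The row reads green (254,46), red (254,81), blue (254,111), yellow (254,143), all centred between walls at 186 and 323. The knob is at (252,202), about 2 mm towards +y from the estimate.

```bash

python3 -m crank '{"travel":[[0.05,0.15,-3],[0.05,0.15,-6],[0.05,0.15,-9],[0.05,0.15,-10.3],[0.05,0.15,-10.3]],"turn":[[0,0,0],[0,0,0],[0,0,0],[0,0,0],[0,0,0]],"gripper":[0.2,0.2,0.2,0.2,0.2]}'
python3 -m crank '{"travel":[[0,0,0],[0,0,0],[0,0,0],[0,0,0],[0,0,0]],"turn":[[0,0,0],[0,0,0],[0,0,0],[0,0,0],[0,0,0]],"gripper":[0.5,0.9,0.9,0.9,0.9]}' 40
python3 -m crank '{"travel":[[0,0,0],[0,0,0],[0,0,0],[0,0,0],[0,0,0]],"turn":[[0,0,0],[0,0,0],[0,0,0],[0,0,0],[0,0,0]],"gripper":[0.9,0.9,0.9,0.9,0.9]}' 40
```

```text
clock: 24.75
position: [0.5546, -0.1265, 0.0371]
tool_rot: [-3.139, -0.0, 1.43]
force: [-0.0, 0.4, 0.2]
grip_width: 0.0686
finger_force: 0.0
clock: 25.25
position: [0.5541, -0.1275, 0.0392]
tool_rot: [-3.14, 0.001, 1.429]
force: [-12.9, 2.4, 17.3]
grip_width: 0.0178
finger_force: 38.7
clock: 25.75
position: [0.5541, -0.1274, 0.0392]
tool_rot: [-3.14, 0.001, 1.429]
force: [-13.9, 1.9, 17.7]
grip_width: 0.0178
finger_force: 38.7
```

```bash

python3 -m crank '{"travel":[[-0.05,0.1,0.1],[-0.05,0.3,0.15],[0,0.6,0.15],[0.05,0.9,0.15],[0.07,1.2,0.15]],"turn":[[0,0,0],[0,0,0],[0,0,0],[0,0,0],[0,0,0]],"gripper":[0.9,0.9,0.9,0.9,0.9]}'
python3 -m crank '{"travel":[[0.01,0.1,0],[0.03,0.2,0],[0.04,0.3,0],[0.06,0.4,0],[0.07,0.5,0]],"turn":[[0,0,0],[0,0,0],[0,0,0],[0,0,0],[0,0,0]],"gripper":[0.9,0.9,0.9,0.9,0.9]}'
python3 - <<'E'
from h import *
w=snap("wrist","w13")
for k in('green','red','blue','yellow'):print(k,np.round([plane(w,q,.015)[:2] for q in bands(w,k) if q[2]>200],4).tolist())
E
```

```text
clock: 26.25
position: [0.5557, -0.115, 0.0395]
tool_rot: [-3.141, -0.0, 1.429]
force: [-1.9, -1.1, -15.5]
grip_width: 0.0175
finger_force: 40.0
clock: 26.75
position: [0.5564, -0.1104, 0.0396]
tool_rot: [-3.141, 0.0, 1.429]
force: [-2.8, -1.8, -18.2]
grip_width: 0.0176
finger_force: 39.6
green [[0.5714, -0.0157]]
red [[0.5688, -0.0412]]
blue [[0.5656, -0.0644], [0.6897, -0.146]]
yellow [[0.5622, -0.0877]]
```

```bash

python3 -m crank '{"travel":[[0.01,0.1,-0.08],[0.03,0.2,-0.08],[0.04,0.3,-0.08],[0.06,0.4,-0.08],[0.06,0.4,-0.08]],"turn":[[0,0,0],[0,0,0],[0,0,0],[0,0,0],[0,0,0]],"gripper":[0.9,0.9,0.9,0.9,0.9]}'
python3 -m crank '{"travel":[[0.01,0.05,0],[0.01,0.1,0],[0.02,0.1,0],[0.02,0.1,0],[0.02,0.1,0]],"turn":[[0,0,0],[0,0,0],[0,0,0],[0,0,0],[0,0,0]],"gripper":[0.9,0.9,0.9,0.9,0.9]}'
python3 - <<'E'
from h import *
w=snap("wrist","w14")
for k in('green','red','blue','yellow'):print(k,np.round([plane(w,q,.015)[:2] for q in bands(w,k) if q[2]>200],4).tolist())
E
```

```text
clock: 27.3
position: [0.5571, -0.1063, 0.0394]
tool_rot: [-3.141, 0.0, 1.429]
force: [-8.3, -0.4, -5.4]
grip_width: 0.0175
finger_force: 41.1
clock: 27.8
position: [0.5572, -0.1054, 0.0394]
tool_rot: [-3.141, 0.0, 1.429]
force: [-8.9, -0.7, -4.3]
grip_width: 0.0176
finger_force: 41.1
green [[0.5713, -0.0157]]
red [[0.5691, -0.039]]
blue [[0.5661, -0.0609], [0.6902, -0.1452]]
yellow [[0.563, -0.0827]]
```

```bash

python3 -m crank '{"travel":[[-0.03,0.05,0],[-0.03,0.1,0],[-0.03,0.1,0],[-0.03,0.1,0],[-0.03,0.1,0]],"turn":[[0,0,0],[0,0,0],[0,0,0],[0,0,0],[0,0,0]],"gripper":[0.9,0.9,0.9,0.9,0.9]}'
python3 -m crank '{"travel":[[0.01,0.05,0],[0.01,0.1,0],[0.01,0.1,0],[0.01,0.1,0],[0.01,0.1,0]],"turn":[[0,0,0],[0,0,0],[0,0,0],[0,0,0],[0,0,0]],"gripper":[0.9,0.9,0.9,0.9,0.9]}'
python3 - <<'E'
from h import *
w=snap("wrist","w15")
for k in('green','red','blue','yellow'):print(k,np.round([plane(w,q,.015)[:2] for q in bands(w,k) if q[2]>200],4).tolist())
E
```

```text
clock: 28.35
position: [0.5573, -0.1043, 0.0395]
tool_rot: [3.141, 0.0, 1.429]
force: [-6.0, -1.4, -8.0]
grip_width: 0.0173
finger_force: 40.7
clock: 28.85
position: [0.5573, -0.104, 0.0394]
tool_rot: [3.141, 0.001, 1.429]
force: [-5.8, -3.9, -7.1]
grip_width: 0.0175
finger_force: 40.7
green [[0.5714, -0.0154]]
red [[0.5693, -0.0377]]
blue [[0.5662, -0.0595], [0.6906, -0.1451]]
yellow [[0.5631, -0.0814]]
```

```bash

python3 -m crank '{"travel":[[0,0.05,0],[0,0.1,0],[0,0.1,0],[0,0.1,0],[0,0.1,0]],"turn":[[0,0,0],[0,0,0],[0,0,0],[0,0,0],[0,0,0]],"gripper":[0.9,0.9,0.9,0.9,0.9]}'
python3 - <<'E'
from h import *
w=snap("wrist","w16")
for k in('green','red','blue','yellow'):print(k,np.round([plane(w,q,.015)[:2] for q in bands(w,k) if q[2]>200],4).tolist())
E
```

```text
clock: 29.4
position: [0.5573, -0.1039, 0.0395]
tool_rot: [3.141, 0.002, 1.428]
force: [-5.9, -8.7, -8.6]
grip_width: 0.017
finger_force: 40.7
green [[0.5714, -0.0154]]
red [[0.5694, -0.0376]]
blue [[0.5663, -0.0594], [0.6907, -0.1446]]
yellow [[0.5631, -0.0813]]
```

```bash

python3 -m crank '{"travel":[[-0.04,0,-0.03],[-0.04,0,-0.03],[-0.04,0,-0.03],[-0.04,0,-0.03],[-0.04,0,-0.03]],"turn":[[0,0,0],[0,0,0],[0,0,0],[0,0,0],[0,0,0]],"gripper":[0.9,0.6,0.3,0.3,0.3]}'
python3 -m crank '{"travel":[[0,0,1],[0,0,3],[0,-1.5,6],[0,-3.5,9],[0,-5.5,12]],"turn":[[0,0,0],[0,0,0],[0,0,0],[0,0,0],[0,0,0]],"gripper":[0.3,0.3,0.3,0.3,0.3]}'
python3 -m crank '{"travel":[[0,-0.5,1],[0,-0.5,1],[0,-0.5,1],[0,-0.5,1],[0,-0.5,1]],"turn":[[0,0,0],[0,0,0],[0,0,0],[0,0,0],[0,0,0]],"gripper":[0.3,0.3,0.3,0.3,0.3]}'
python3 - <<'E'
from h import *
w=snap("wrist","w17")
for k in('green','red','blue','yellow'):print(k,np.round([plane(w,q,.015)[:2] for q in bands(w,k) if q[2]>200],4).tolist())
a=w["pixels"][:200,150:360,::-1];cv2.imwrite("pics/w17c.png",cv2.resize(a,None,fx=3,fy=3,interpolation=cv2.INTER_CUBIC))
E
```

```text
clock: 29.95
position: [0.5574, -0.1021, 0.0391]
tool_rot: [3.14, -0.0, 1.429]
force: [-0.3, 0.2, 0.4]
grip_width: 0.06
finger_force: 0.0
clock: 30.45
position: [0.5568, -0.1577, 0.1607]
tool_rot: [3.141, -0.0, 1.43]
force: [0.4, -0.4, 0.1]
grip_width: 0.0598
finger_force: 0.0
clock: 30.95
position: [0.5565, -0.1614, 0.1678]
tool_rot: [-3.14, -0.0, 1.43]
force: [-0.7, 0.7, 0.8]
grip_width: 0.0597
finger_force: 0.0
green [[0.5707, -0.0178]]
red [[0.5689, -0.0376], [0.7866, -0.2067], [0.7524, -0.2081]]
blue [[0.5659, -0.0595]]
yellow [[0.5628, -0.0812]]
```

View pics/w17c.png

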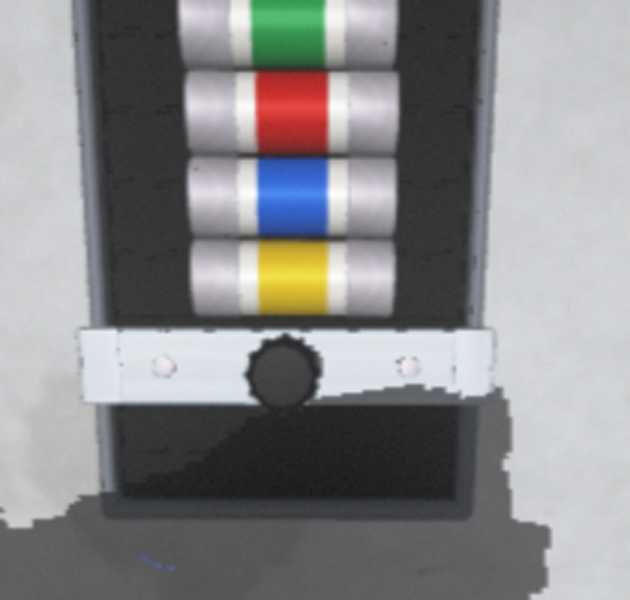

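```bash
python3 - <<'E'
from h import *
w=load("w17");g=lambda p:(p[0]/3+150-.33,p[1]/3-.33)
u=np.array([.143,.99])
T=lambda p,z:round(float((plane(w,g(p),z)[:2]-[.5623,-.0744])@u)*1e3,1)
print('knob',T((284,374),.063),'face top edge',T((290,327),.022),T((290,327),.026),'yellow c',T((293,278),.015),'yellow low edge',T((293,317),.011),T((293,317),.015))
print('cam',ray(w,(0,0))[0])
E
```

```text
knob -31.3 face top edge -20.7 -20.6 yellow c -7.0 yellow low edge -18.0 -18.0
cam [ 0.56752453 -0.09029197  0.30951473]
```

```bash
python3 -m crank '{"travel":[[0,2,0],[0,4,0],[0,6,0],[0,8,0],[0,8,0]],"turn":[[0,0,0],[0,0,0],[0,0,0],[0,0,0],[0,0,0]],"gripper":[0.3,0.3,0.3,0.3,0.3]}'
python3 -m crank '{"travel":[[0,1,0],[0,1,0],[0,1,0],[0,1,0],[0,1,0]],"turn":[[0,0,0],[0,0,0],[0,0,0],[0,0,0],[0,0,0]],"gripper":[0.3,0.3,0.3,0.3,0.3]}'
python3 - <<'E'
from h import *
w=snap("wrist","w18")
for k in('green','red','blue','yellow'):print(k,np.round([plane(w,q,.015)[:2] for q in bands(w,k) if q[2]>200],4).tolist())
a=w["pixels"][90:290,150:360,::-1];cv2.imwrite("pics/w18c.png",cv2.resize(a,None,fx=3,fy=3,interpolation=cv2.INTER_CUBIC))
E
```

```text
clock: 31.5
position: [0.5569, -0.079, 0.1685]
tool_rot: [-3.141, -0.001, 1.433]
force: [-0.4, -0.8, 0.5]
grip_width: 0.0597
finger_force: 0.0
clock: 32.0
position: [0.5568, -0.0728, 0.1686]
tool_rot: [-3.141, 0.0, 1.428]
force: [-0.2, 0.3, -0.4]
grip_width: 0.0594
finger_force: 0.0
green [[0.5716, -0.0158]]
red [[0.5692, -0.0378], [0.7872, -0.2049], [0.7525, -0.2049]]
blue [[0.566, -0.0594]]
yellow [[0.5634, -0.0812]]
```

View pics/w18c.png

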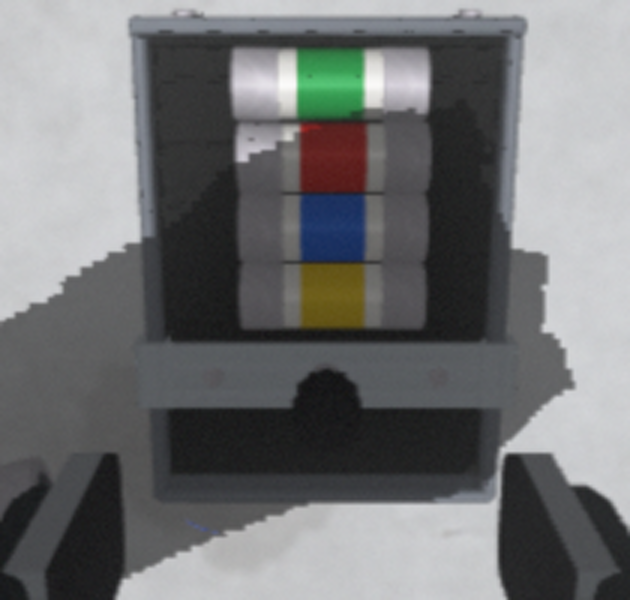

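```bash
python3 - <<'E'
from h import *
u=np.array([.143,.99]);v=np.array([.99,-.143]);C=np.array([.5623,-.0744])
for n in("w14","w16","w17","w18"):
    w=load(n);g=cv2.cvtColor(w["pixels"],cv2.COLOR_RGB2GRAY).astype(np.float32)
    ys=np.arange(-26,-11,1.)
    r=[]
    for y in ys:
        P=[proj(w,np.r_[C+u*y/1e3+v*x/1e3,.015]) for x in np.arange(12,26,2)]
        r.append(np.mean([cv2.getRectSubPix(g,(1,1),(float(p[0]),float(p[1])))[0,0] for p in P]))
    print(n,np.round(r).astype(int).tolist())
E
```

```text
w14 [110, 107, 77, 35, 32, 32, 34, 73, 104, 108, 110, 111, 112, 112, 114]
w16 [111, 111, 109, 96, 45, 32, 32, 32, 54, 97, 107, 109, 110, 112, 113]
w17 [225, 225, 227, 226, 185, 96, 59, 55, 65, 106, 137, 153, 166, 177, 186]
w18 [91, 91, 90, 76, 49, 32, 27, 28, 45, 71, 84, 88, 90, 91, 92]
```

The dark strip between chock and yellow fuse is the same width after release as it was while pushing at 9 N. So it is part of the chock's shaded front, and the row is still snug, with pitches of 22.1, 21.8 and 21.9 mm. Green is at the stop. Handing in.

```bash
python3 -c "
from workcell import bot
print(bot.job_done())"
```

```text
the job is handed in; nothing more can be done
None
```

The tray is made up and handed in at about 32 s: green against the stop, then red, blue, yellow, all at mid-width, with the chock slid up snug and the look-alikes, spool and cutters not touched.

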